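Line up the plaster bears by height

TASK

Line up the four plaster bears by height on the row of dark wooden blocks, one standing upright on the middle of each block: the tallest on the block next to the little lamp, then each smaller one in turn, so that the smallest ends up beside the paint tin. They may face any way; do not tip any bear over, and leave the lamp and the tin where they stand.

Things in the scene. Friction and masses are not known exactly. Their poses are not given: they have to be found in the camera images.
- bear_p: The second tallest of four white plaster casts of a seated bear, same shape in four sizes, loose on the table: 80 mm tall. Origin: centre of its flat underside; z up, x out of its belly. Body a round barrel 40 mm across up to half height, sides (+y, -y) clear: grasp across y at half height (40 mm). Foot disc 41.6 mm across; legs reach 26 mm forward of the axis. Under 0.5 kg.
- bear_q: The smallest of four white plaster casts of a seated bear, same shape in four sizes, loose on the table: 50 mm tall. Origin: centre of its flat underside; z up, x out of its belly. Body a round barrel 25 mm across up to half height, sides (+y, -y) clear: grasp across y at half height (25 mm). Foot disc 26 mm across; legs reach 16 mm forward of the axis. Under 0.5 kg.
- bear_r: The tallest of four white plaster casts of a seated bear, same shape in four sizes, loose on the table: 95 mm tall. Origin: centre of its flat underside; z up, x out of its belly. Body a round barrel 47.5 mm across up to half height, sides (+y, -y) clear: grasp across y at half height (47.5 mm). Foot disc 49.4 mm across; legs reach 31 mm forward of the axis. Under 0.5 kg.
- bear_s: The third tallest of four white plaster casts of a seated bear, same shape in four sizes, loose on the table: 65 mm tall. Origin: centre of its flat underside; z up, x out of its belly. Body a round barrel 32.5 mm across up to half height, sides (+y, -y) clear: grasp across y at half height (32.5 mm). Foot disc 33.8 mm across; legs reach 21 mm forward of the axis. Under 0.5 kg.
- block_a: One of four like square dark wooden blocks in a row along a pale plank, fixed. 60 x 60 x 20 mm, about 85 mm (75 to 95) from one to the next. Origin: centre of its underside, 12 mm above the table (plank thickness); its flat top, where a bear stands, is 20 mm above the origin, 32 mm above the table. Which letter stands where in the row changes.
- block_b: One of four like square dark wooden blocks in a row along a pale plank, fixed. 60 x 60 x 20 mm, about 85 mm (75 to 95) from one to the next. Origin: centre of its underside, 12 mm above the table (plank thickness); its flat top, where a bear stands, is 20 mm above the origin, 32 mm above the table. Which letter stands where in the row changes.
- block_c: One of four like square dark wooden blocks in a row along a pale plank, fixed. 60 x 60 x 20 mm, about 85 mm (75 to 95) from one to the next. Origin: centre of its underside, 12 mm above the table (plank thickness); its flat top, where a bear stands, is 20 mm above the origin, 32 mm above the table. Which letter stands where in the row changes.
- block_d: One of four like square dark wooden blocks in a row along a pale plank, fixed. 60 x 60 x 20 mm, about 85 mm (75 to 95) from one to the next. Origin: centre of its underside, 12 mm above the table (plank thickness); its flat top, where a bear stands, is 20 mm above the origin, 32 mm above the table. Which letter stands where in the row changes.
- lamp: Small mushroom-shaped table lamp: brass foot 64 mm across, white shade 72 mm across, 112 mm tall. Stands loose on one end of the plank (either end), in line with the blocks, about 87 mm from the nearest one's centre. Origin: centre of its underside. Marks the tall end of the row; stays put.
- tin: Small closed paint tin, bare steel with a grey band, 67 mm across, 65 mm tall. Stands loose on the plank's other end, about 87 mm from the nearest block's centre. Origin: centre of its underside. Stays put. (A brush and a roll of tape lie well beyond the plank, out of the way.)
Mind the look-alikes: they are no part of the job. Leave any red or yellow look-alike of the bear_s alone.

How it is judged:
By the outcome, as a careful person would: the job done as asked, in the order asked, and still so for the second after the job is handed in, with the robot touching nothing.
It also fails if it takes over 109 s, if anything falls off the work surface, if the arm or the gripper's body presses on something with over 40 N, if the wrist force passes 120 N, or if a joint passes its speed limit or range.

ROBOT

A 6-joint arm with a two-finger parallel gripper is mounted at the origin on the work surface. World frame = base frame: x ahead of the robot, y to its left, z up, the work surface at z = 0. Lengths are in m, angles in rad, forces in N, time in s.
With the tool pointing down it reaches from about 0.35 to 1 m from the base axis. Payload 7.1 kg.
Tool frame: the origin (TCP) lies at the centre of the arm's flange, where the gripper is bolted on; the fingertips stand 173 mm ahead of it and the grasp point (between the pads) lies 155 mm ahead of it; z points along the fingers, y is the direction in which the jaws open and shut (so a half turn about z gives the same grasp; the last joint's range is limited). The gripper opens to 85 mm and grips with 20 to 120 N. Pads are 22 mm wide; open, the fingers measure 114 mm over their backs; the gripper's body (76 mm by 85 mm) begins 54 mm behind the grasp point. The pads swing forward as they close: fully open they stand 13 mm farther back than shut.
Start: joints at [1.186, 0.423, 1.63, -0, 1.089, -0.019], TCP at [0.224, 0.584, 0.405] pointing down, gripper open.
Joint ranges: [-3, 3], [-0.9, 2.11], [0.09, 2.58], [-1.31, 4.45], [0.11, 2.69], [-2.54, 2.54]. Speed limits (rad/s): [2.39, 2.39, 3.01, 3.14, 3.14, 3.14].

INTERFACE

Orientations are given as [roll, pitch, yaw] about the fixed x, y, z axes, in that order (R = Rz(yaw) Ry(pitch) Rx(roll)).
In Python, from station import ctrl gives the robot as it stands.
- The arm moves only by the tool send_rows, never from a script. Its argument "series" is a list of rows, each a list of 7 numbers: the shift along the world's x, y, z in cm, then the turn, a rotation vector about the world's x, y, z in degrees, then the finger opening in cm, from 0 to 8.54. In form: [[x, y, z, wx, wy, wz, hand], ...]. A call has 1 to 12 rows; each row is the pose to reach, as a shift and turn from the pose measured when the call began; what a row does not reach only later rows make up. A row lasts 1/12 s, in which the tool goes at most 41.7 mm and 7.16 degrees, less where a joint would pass 70% of its speed; a pose out of reach is approached as far as the arm can. A call with a gripper value outside its range is refused whole. The fingers move at their own pace and stop on an object; the grip force is fixed at half the most. Time passes only in rows, so rows that repeat a pose let the fingers close. It gives the time, the measured TCP pose, the force and the opening at its end, in the units of the state.
- ctrl.state(): the state, without advancing time (a new reading comes with each control period).
- ctrl.grab_frame(name): name is "scene" or "top" or "wrist"; returns (picture, depth): 480x640x3 uint8, red, green, blue; 480x640 float32, m along the optical axis (not along the pixel's ray), 0 where there is no reading.
- ctrl.camera_info(name): a dict with "mtx" (3x3 intrinsics, pixels), "world_to_cam" (4x4, takes a point from world to camera coordinates). Camera axes: x right, y down, z forward; pixel columns grow to the right and rows downward; lengths in m; the calibration is good to about 2 mm. The wrist camera is an equidistant fisheye: a pixel r from the principal point sees the ray r / f radians off the axis. A picture is of the moment at which its call begins: read the wrist's pose just before it. camera_info takes no time and is no camera call; for the wrist camera it gives the pose at the moment of the call.
- ctrl.sign_off(): hands the job in, once; it reports no verdict.
The state is a dict: "t": time; "q": joint angles; "qvel": joint speeds; "joint_torque": joint torques, N m; "tcp_pos": TCP position; "ee_rot": TCP orientation; "wrist_force": force on the tool from outside, world axes, zero at the start; "torque": the same for the moment, N m; "gripper_width": finger opening in m.
Only numpy, scipy, OpenCV 4.12 (cv2) and the standard library are available. Lean on these libraries where they do the work, as an engineer would, in place of code of your own. Each camera call takes 0.05 s, during which the arm holds its last target. There are 200 camera calls.

## Working session

There is one attempt and no reset: what is moved stays moved. The work goes in short steps, Python scripts to look and compute and a tool call to move; the robot and the scene stay as the last step left them, time stands still between calls to the robot, and variables do not carry over. Pictures are saved under pics/ and viewed, about 12 in all and at most 16, crops included, and the job is handed in when it is done.

Besides the shell and the picture viewer there is one more tool, called after ">>>" by a JSON object that holds its "api" and its "payload". send_rows: Moves the arm, as the interface text tells. Its arguments: {"type":"object","properties":{"series":{"type":"array","items":{"type":"array","items":{"type":"number"}}}},"required":["series"]}

```bash
mkdir -p pics; ls; python3 - <<'E'
from station import ctrl
import cv2,numpy as np
for n in("scene","top"):
    p,d=ctrl.grab_frame(n); cv2.imwrite(f"pics/{n}0.png",p[...,::-1]); np.save(f"{n}0.npy",d)
    i=ctrl.camera_info(n); print(n,i["mtx"].round(1).tolist(),np.linalg.inv(i["world_to_cam"]).round(3).tolist())
print(ctrl.state())
E
```

```text
pics
scene [[469.0, 0.0, 314.8], [0.0, 469.0, 237.0], [0.0, 0.0, 1.0]] [[0.408, 0.739, -0.536, 0.957], [0.913, -0.331, 0.239, -0.194], [-0.001, -0.587, -0.81, 0.665], [0.0, 0.0, 0.0, 1.0]]
top [[498.3, 0.0, 320.0], [0.0, 498.3, 245.3], [0.0, 0.0, 1.0]] [[-0.044, -0.977, 0.207, 0.327], [-0.999, 0.042, -0.013, -0.011], [0.004, -0.208, -0.978, 1.025], [0.0, 0.0, 0.0, 1.0]]
{'t': 0.1, 'q': array([ 1.18594877e+00,  4.23778836e-01,  1.63061743e+00,  1.36078142e-05,
        1.08857879e+00, -1.89983055e-02]), 'qvel': array([-0.00055009, -0.00023681, -0.00213999, -0.00046856,  0.00072907,
       -0.0007823 ]), 'joint_torque': array([-3.92383436e-05, -5.58427548e+01, -2.82444549e+01,  2.34055058e-06,
        3.04355264e-03,  4.12121938e-05]), 'tcp_pos': array([0.22346799, 0.58341422, 0.40401274]), 'ee_rot': array([-3.14021073e+00, -3.83068350e-05,  2.77573705e+00]), 'wrist_force': array([-0.4046    , -0.66172779,  0.32302329]), 'torque': array([ 0.00931034, -0.05199006, -0.01916908]), 'gripper_width': 0.08566876951942332}
```

View pics/top0.png

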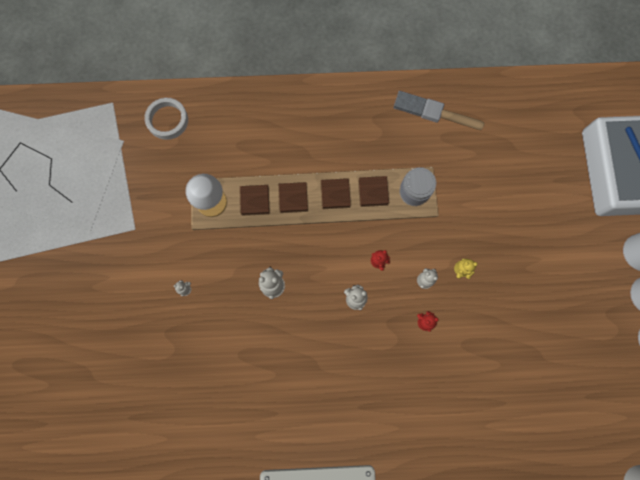

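View pics/scene0.png

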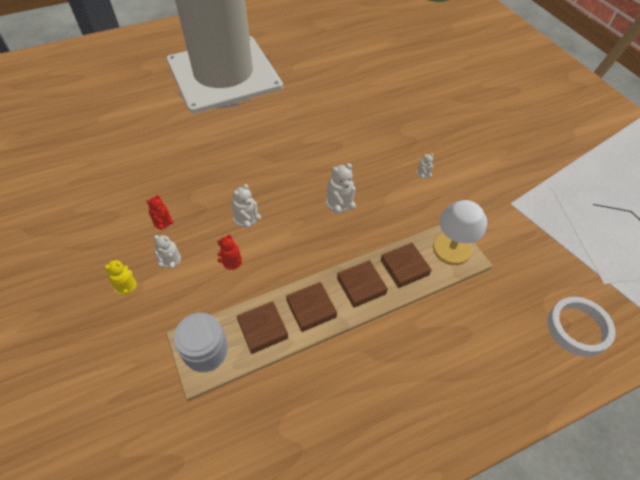

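```bash
cat > h.py <<'E'
from station import ctrl
import numpy as np,cv2
from scipy.optimize import least_squares
def cloud(n,p=None,d=None):
    if p is None: p,d=ctrl.grab_frame(n)
    i=ctrl.camera_info(n);K=i["mtx"];v,u=np.nonzero(d>0);z=d[v,u]
    c=np.stack([(u-K[0,2])/K[0,0]*z,(v-K[1,2])/K[1,1]*z,z,np.ones(len(z))])
    w=(np.linalg.inv(i["world_to_cam"])@c)[:3].T
    return w,p[v,u].astype(int),np.stack([u,v],1)
def near(w,xy,r): return np.hypot(*(w[:,:2]-xy).T)<r
def fit(P,h,r):
    # barrel axis (known radius) from points at .12-.5 h
    s=P[(P[:,2]>.2*h)&(P[:,2]<.5*h)]
    c=least_squares(lambda c:np.hypot(*(s[:,:2]-c).T)-r,P[:,:2].mean(0),loss="soft_l1",f_scale=.002).x
    low=P[(P[:,2]>.006)&(P[:,2]<.3*h)];dv=low[:,:2]-c;far=np.hypot(*dv.T)>r*1.15
    f=dv[far].mean(0) if far.any() else np.zeros(2)
    return c,len(s),np.degrees(np.arctan2(f[1],f[0])),far.sum()
E
python3 - <<'E'
from h import *
S={}
for n in("scene","top"):
    S[n]=cloud(n,cv2.imread(f"pics/{n}0.png")[...,::-1],np.load(f"{n}0.npy"))
px={"q":(181,288,.05),"r":(271,283,.095),"p":(356,297,.08),"s":(428,278,.065),"red1":(380,260,.065),"red2":(428,321,.065),"yel":(465,268,.065)}
w,c,uv=S["top"]
for k,(u,v,h) in px.items():
    P0=w[(abs(uv-[u,v])<3).all(1)].mean(0)[:2]
    for n in S:
        W=S[n][0];m=near(W,P0,.055)&(W[:,2]>.005);P=W[m]
        print(k,n,P0.round(3),"top",P[:,2].max().round(4),*[np.round(x,4) for x in fit(P,h,h/4)])
    A=np.vstack([S[n][0] for n in S]);P=A[near(A,P0,.055)&(A[:,2]>.005)]
    print("   both",*[np.round(x,4) for x in fit(P,h,h/4)])
for n in S:
    w,c,uv=S[n];m=(abs(w[:,2]-.032)<.006)&(c.sum(1)<200)&(w[:,0]>.4)
    im=np.zeros((480,640),np.uint8);im[uv[m,1],uv[m,0]]=255
    N,L,st,_=cv2.connectedComponentsWithStats(im)
    for i in range(1,N):
        if st[i,4]>150:
            q=w[m&(L[uv[:,1],uv[:,0]]==i)];r=cv2.minAreaRect((q[:,:2]*1000).astype(np.float32))
            print(n,"block",np.round(r[0],1),np.round(r[1],1),round(r[2],1),q[:,2].mean().round(4),q.mean(0).round(4))
E
```

```text
q scene [0.461 0.254] top 0.0501 [0.4621 0.2569] 85 -31.9733 14
q top [0.461 0.254] top 0.0525 [0.4651 0.2594] 37 -129.972 8
   both [0.463  0.2578] 122 -69.232 19
r scene [0.457 0.073] top 0.0961 [0.463  0.0761] 281 -13.7025 60
r top [0.457 0.073] top 0.0996 [0.4642 0.0787] 69 -57.877 18
   both [0.4636 0.0767] 350 -22.9893 73
p scene [ 0.425 -0.087] top 0.0803 [ 0.4269 -0.0937] 210 10.608 45
p top [ 0.425 -0.087] top 0.0818 [ 0.4299 -0.0906] 57 98.0966 15
   both [ 0.4277 -0.093 ] 267 15.5258 50
s scene [ 0.458 -0.231] top 0.0662 [ 0.4596 -0.2414] 160 -23.678 31
s top [ 0.458 -0.231] top 0.069 [ 0.4621 -0.2373] 48 88.9602 7
   both [ 0.4598 -0.2404] 208 1.7939 53
red1 scene [ 0.498 -0.14 ] top 0.0649 [ 0.5042 -0.1463] 149 -87.7109 19
red1 top [ 0.498 -0.14 ] top 0.0671 [ 0.506  -0.1443] 50 168.2656 18
   both [ 0.5045 -0.1459] 199 -93.8267 37
red2 scene [ 0.374 -0.223] top 0.0652 [ 0.3735 -0.2329] 152 9.6848 32
red2 top [ 0.374 -0.223] top 0.0687 [ 0.3772 -0.2299] 49 83.3546 13
   both [ 0.3743 -0.2319] 201 20.5546 39
yel scene [ 0.475 -0.307] top 0.0657 [ 0.4786 -0.3182] 196 95.0085 40
yel top [ 0.475 -0.307] top 0.0685 [ 0.4802 -0.3163] 69 146.7037 20
   both [ 0.4788 -0.3175] 265 97.022 63
top block [ 650.2 -140.3] [59.2 58.3] 0.8 0.0329 [ 0.6495 -0.1403  0.0329]
top block [648.4 -60.8] [59.1 56.9] 0.5 0.0328 [ 0.6477 -0.0608  0.0328]
top block [643.8  28.1] [59.1 56.5] 0.9 0.0328 [0.643  0.0282 0.0328]
top block [642.  108.3] [59.6 56.6] 0.0 0.0328 [0.6409 0.1083 0.0328]
```

```bash
python3 - <<'E'
import cv2,numpy as np
from h import ctrl
p=cv2.imread("pics/scene0.png");t=cv2.imread("pics/top0.png")
f=lambda i,u,v:cv2.resize(i[v-24:v+24,u-24:u+24],(200,200),interpolation=3)
a=np.hstack([f(p,426,165),f(p,341,187),f(p,244,206),f(p,166,251)])
b=np.hstack([f(t,181,288),f(t,271,283),f(t,356,297),f(t,428,278)])
cv2.imwrite("pics/crops.png",np.vstack([a,b]))
E
```

```text
(no output)
```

View pics/crops.png

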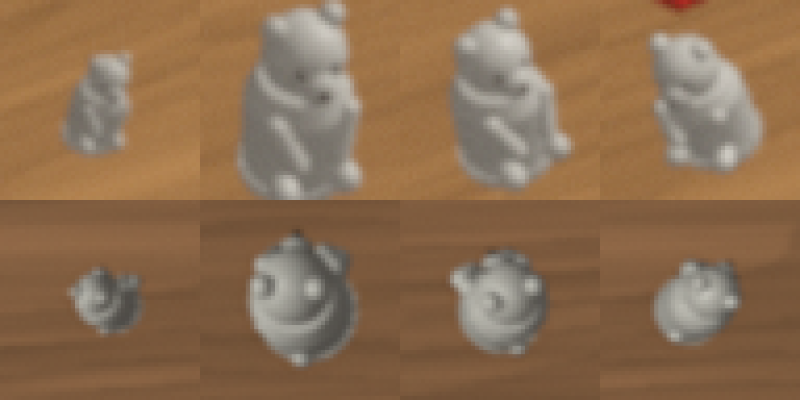

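>>> {"api": "send_rows", "payload": {"series": [[24,-32.5,-4,0,0,21,8.5],[24,-32.5,-4,0,0,21,8.5],[24,-32.5,-4,0,0,21,8.5],[24,-32.5,-4,0,0,21,8.5],[24,-32.5,-4,0,0,21,8.5],[24,-32.5,-4,0,0,21,8.5],[24,-32.5,-4,0,0,21,8.5],[24,-32.5,-4,0,0,21,8.5],[24,-32.5,-4,0,0,21,8.5],[24,-32.5,-4,0,0,21,8.5],[24,-32.5,-8,0,0,21,6],[24,-32.5,-8,0,0,21,6]]}}

```text
t: 1.1
tcp_pos: [0.4627, 0.2557, 0.3191]
ee_rot: [-3.136, -0.007, 3.139]
wrist_force: [-2.2, -1.1, -0.7]
gripper_width: 0.0634
```

```bash
cat >> h.py <<'E'
def look(name,P=None,h=None):
    s=ctrl.state();i=ctrl.camera_info("wrist");p,d=ctrl.grab_frame("wrist")
    K=i["mtx"];T=i["world_to_cam"];cv2.imwrite(f"pics/{name}.png",p[...,::-1])
    v,u=np.nonzero(d>0);z=d[v,u];x=(u-K[0,2])/K[0,0];y=(v-K[1,2])/K[1,1];th=np.hypot(x,y)
    k=np.tan(th)/np.maximum(th,1e-9);ok=th<1.2
    c=np.stack([x*k*z,y*k*z,z,np.ones(len(z))])[:,ok]
    w=(np.linalg.inv(T)@c)[:3].T
    print("tcp",s["tcp_pos"].round(4),s["ee_rot"].round(3),"t",s["t"],"w",s["gripper_width"])
    return w,p[v,u][ok].astype(int),np.stack([u,v],1)[ok]
E
python3 - <<'E'
from h import *
w,c,uv=look("wq")
P=w[near(w,[.463,.2578],.04)&(w[:,2]>.004)&(w[:,2]<.07)]
print(len(P),P.max(0),P.min(0),fit(P,.05,.0125))
i=ctrl.camera_info("wrist");print(i["mtx"],np.linalg.inv(i["world_to_cam"]).round(3))
E
```

```text
tcp [0.4627 0.2557 0.3191] [-3.136 -0.007  3.139] t 1.1 w 0.0633870547350475
1209 [0.47682137 0.27018223 0.05079702] [0.44830713 0.24455783 0.00410829] (array([0.4629724 , 0.25802906]), 165, np.float64(-120.61324238610743), np.int64(12))
[[371.64829954   0.         315.67523872]
 [  0.         371.64829954 239.92557329]
 [  0.           0.           1.        ]] [[ 0.001  0.952  0.305  0.382]
 [ 1.     0.    -0.006  0.257]
 [-0.005  0.305 -0.952  0.29 ]
 [ 0.     0.     0.     1.   ]]
```

View pics/wq.png

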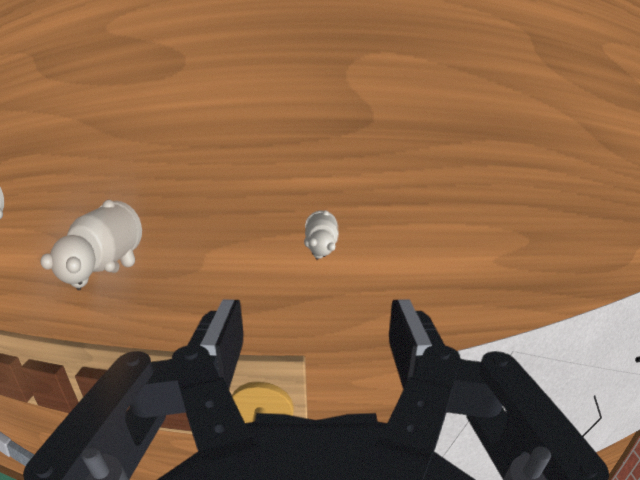

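>>> {"api": "send_rows", "payload": {"series": [[0,0.2,-3.5,0,0,0,6],[0,0.2,-7,0,0,0,6],[0,0.2,-10.5,0,0,0,6],[0,0.2,-12.8,0,0,0,6],[0,0.2,-13.8,0,0,0,6],[0,0.2,-13.8,0,0,0,6],[0,0.2,-13.8,0,0,0,4],[0,0.2,-13.8,0,0,0,3],[0,0.2,-13.8,0,0,0,2],[0,0.2,-13.8,0,0,0,1.5],[0,0.2,-13.8,0,0,0,1.5],[0,0.2,-13.8,0,0,0,1.5]]}}

```text
t: 2.15
tcp_pos: [0.4632, 0.2594, 0.1853]
ee_rot: [-3.139, -0.004, 3.14]
wrist_force: [-2.5, 1.1, 8.1]
gripper_width: 0.0221
```

>>> {"api": "send_rows", "payload": {"series": [[0,0,0,0,0,0,1.5],[0,0,0,0,0,0,1.5],[0,0,1,0,0,0,1.5],[0,0,3,0,0,0,1.5],[0,0,5,0,0,0,1.5],[0,0,5,0,0,0,1.5],[0,0,5,0,0,0,1.5]]}}

```text
t: 2.73
tcp_pos: [0.4637, 0.2596, 0.2368]
ee_rot: [-3.14, -0.001, 3.14]
wrist_force: [-0.2, 1.2, -0.4]
gripper_width: 0.0219
```

```bash
python3 - <<'E'
from h import *
look("wq2");print(ctrl.state()["wrist_force"])
E
```

```text
tcp [0.4637 0.2596 0.2368] [-3.14e+00 -1.00e-03  3.14e+00] t 2.7333 w 0.021884463763301398
[-0.46581142 -0.36241662 -1.39325517]
```

View pics/wq2.png

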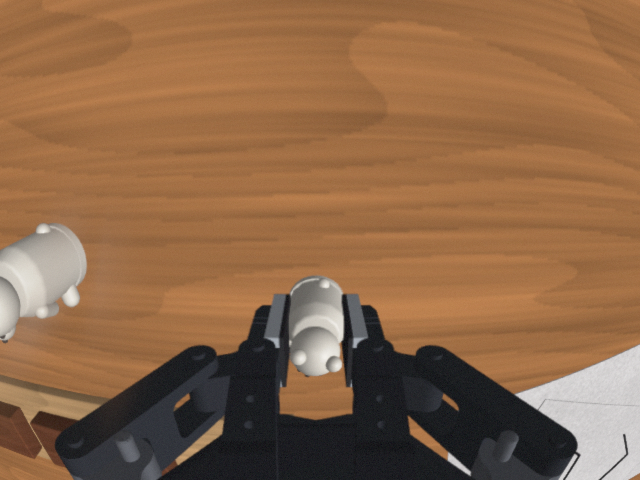

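>>> {"api": "send_rows", "payload": {"series": [[0,-1,4,0,0,-4,1.5],[1,-4,8,0,0,-10,1.5],[3,-8,12,0,0,-17,1.5],[5,-12,12,0,0,-24,1.5],[7,-16,12,0,0,-31,1.5],[9,-20,12,0,0,-38,1.5],[11,-24,12,0,0,-45,1.5],[13,-28,12,0,0,-52,1.5],[15,-32,12,0,0,-59,1.5],[17,-36,12,0,0,-66,1.5],[18.5,-39,12,0,0,-73,1.5],[18.5,-40.2,12,0,0,-80,1.5]]}}

```text
t: 3.78
tcp_pos: [0.6473, -0.1401, 0.3543]
ee_rot: [-3.138, -0.004, 1.738]
wrist_force: [0.8, 1.2, -0.9]
gripper_width: 0.0219
```

>>> {"api": "send_rows", "payload": {"series": [[0.2,-0.2,-2,0,0,-5,1.5],[0.2,-0.2,-5,0,0,-10,1.5],[0.2,-0.2,-8,0,0,-10,1.5],[0.2,-0.2,-10.5,0,0,-10,1.5],[0.2,-0.2,-12.5,0,0,-10,1.5],[0.2,-0.2,-13.3,0,0,-10,1.5],[0.2,-0.2,-13.4,0,0,-10,1.5],[0.2,-0.2,-13.5,0,0,-10,1.5],[0.2,-0.2,-13.5,0,0,-10,1.5],[0.2,-0.2,-13.5,0,0,-10,1.5]]}}

```text
t: 4.62
tcp_pos: [0.6494, -0.1421, 0.2195]
ee_rot: [-3.138, -0.004, 1.563]
wrist_force: [1.2, -0.4, -0.5]
gripper_width: 0.0219
```

```bash
python3 - <<'E'
from h import *
w,c,uv=look("wq3");print(ctrl.state()["wrist_force"])
m=(abs(w[:,2]-.032)<.008)&(c.sum(1)<170)&near(w,[.649,-.142],.045)
print(m.sum(),w[m].min(0),w[m].max(0))
E
```

```text
tcp [ 0.6494 -0.1421  0.2195] [-3.138 -0.004  1.563] t 4.6167 w 0.021874179887990938
[-0.13288723  0.28604905 -0.96499188]
3 [ 0.66117677 -0.16873986  0.03083845] [ 0.67951331 -0.14539992  0.03153425]
```

View pics/wq3.png

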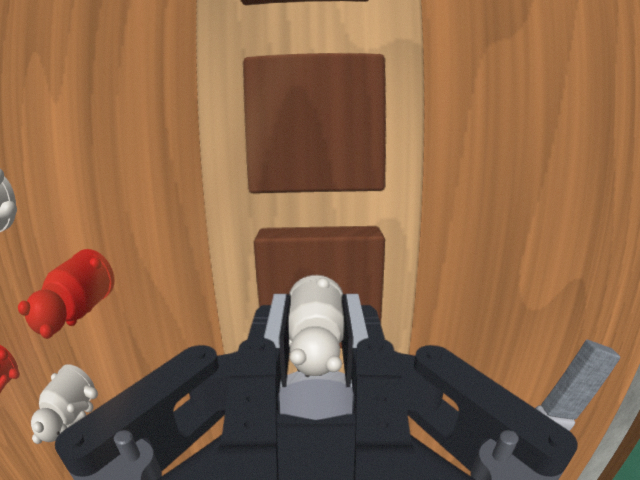

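>>> {"api": "send_rows", "payload": {"series": [[0,0,-0.1,0,0,0,1.5],[0,0,-0.2,0,0,0,1.5],[0,0,-0.2,0,0,0,1.5],[0,0,-0.2,0,0,0,3],[0,0,-0.2,0,0,0,5],[0,0,-0.2,0,0,0,6],[0,0,0.5,0,0,0,6],[0,0,3,0,0,0,6],[0,0,7,0,0,0,6],[0,0,11,0,0,0,6],[-3,-1,13,0,0,6,6],[-6,-3,13,0,0,12,6]]}}

```text
t: 5.67
tcp_pos: [0.5914, -0.1714, 0.356]
ee_rot: [3.135, 0.001, 1.78]
wrist_force: [0.5, -1.3, -0.7]
gripper_width: 0.0598
```

>>> {"api": "send_rows", "payload": {"series": [[-3,-1,0,0,0,7,6.5],[-6,-3,0,0,0,14,6.5],[-9,-5,0,0,0,21,6.5],[-12,-7,0,0,0,28,6.5],[-13.5,-8,0,0,0,35,6.5],[-13.5,-8,0,0,0,42,6.5],[-13.5,-8,0,0,0,46,6.5],[-13.5,-8,0,0,0,46,6.5]]}}

```text
t: 6.33
tcp_pos: [0.456, -0.2518, 0.3568]
ee_rot: [3.135, 0.002, 2.584]
wrist_force: [-0.6, 1.4, 1.3]
gripper_width: 0.065
```

```bash
python3 - <<'E'
from h import *
w,c,uv=look("ws")
P=w[near(w,[.4598,-.2404],.04)&(w[:,2]>.004)&(w[:,2]<.08)]
print(len(P),P.max(0),P.min(0),fit(P,.065,.01625))
E
```

```text
tcp [ 0.456  -0.2518  0.3568] [3.135e+00 2.000e-03 2.584e+00] t 6.3333 w 0.06501928133893747
1645 [ 0.47943174 -0.22204344  0.065641  ] [ 0.44307622 -0.25753636  0.00401821] (array([ 0.46053141, -0.23916609]), 199, np.float64(147.6277358311893), np.int64(5))
```

View pics/ws.png

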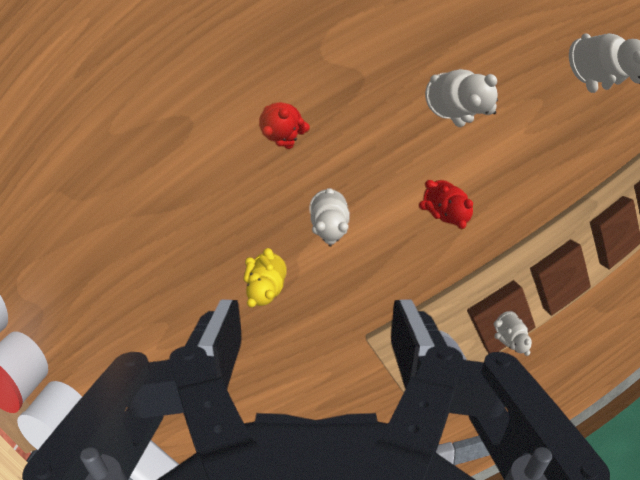

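>>> {"api": "send_rows", "payload": {"series": [[0.2,0.6,-3,0,0,0,5.5],[0.4,1.2,-6.5,0,0,0,5.5],[0.4,1.2,-10,0,0,0,5.5],[0.4,1.2,-13.5,0,0,0,5.5],[0.4,1.2,-16,0,0,0,5.5],[0.4,1.2,-17,0,0,0,5.5],[0.4,1.2,-17,0,0,0,5.5],[0.4,1.2,-17,0,0,0,4],[0.4,1.2,-17,0,0,0,3],[0.4,1.2,-17,0,0,0,2.3],[0.4,1.2,-17,0,0,0,2.3],[0.4,1.2,-17,0,0,0,2.3]]}}

```text
t: 7.38
tcp_pos: [0.461, -0.2399, 0.1885]
ee_rot: [3.135, 0.006, 2.581]
wrist_force: [-0.2, 0.4, 7.9]
gripper_width: 0.0296
```

>>> {"api": "send_rows", "payload": {"series": [[0,0,0,0,0,0,2.3],[0,0,0,0,0,0,2.3]]}}

```text
t: 7.55
tcp_pos: [0.4615, -0.2402, 0.1896]
ee_rot: [3.135, 0.008, 2.58]
wrist_force: [0.5, -0.2, -0.3]
gripper_width: 0.0296
```

>>> {"api": "send_rows", "payload": {"series": [[0,0,2,0,0,0,2.3],[0,0,5.5,0,0,0,2.3],[0,0,9,0,0,-5,2.3],[1,1,12.5,0,0,-12,2.3],[3.5,3.5,15,0,0,-19,2.3],[6,6,15,0,0,-26,2.3],[8.5,8.5,15,0,0,-33,2.3],[11,11,15,0,0,-40,2.3],[13.5,13,15,0,0,-47,2.3],[16,15.5,15,0,0,-54,2.3],[18.5,17.7,15,0,0,-58,2.3],[18.5,17.7,15,0,0,-58,2.3]]}}

```text
t: 8.55
tcp_pos: [0.6499, -0.0595, 0.3402]
ee_rot: [3.131, 0.007, 1.568]
wrist_force: [-0.2, -0.8, -0.2]
gripper_width: 0.0295
```

>>> {"api": "send_rows", "payload": {"series": [[-0.2,-0.3,-2,0,0,0,2.3],[-0.2,-0.3,-5,0,0,0,2.3],[-0.2,-0.3,-8,0,0,0,2.3],[-0.2,-0.3,-10,0,0,0,2.3],[-0.2,-0.3,-11.4,0,0,0,2.3],[-0.2,-0.3,-11.6,0,0,0,2.3],[-0.2,-0.3,-11.7,0,0,0,2.3],[-0.2,-0.3,-11.8,0,0,0,2.3],[-0.2,-0.3,-11.8,0,0,0,2.3]]}}

```text
t: 9.3
tcp_pos: [0.6486, -0.0627, 0.2236]
ee_rot: [3.128, 0.007, 1.568]
wrist_force: [0.1, 0.7, -0.2]
gripper_width: 0.0292
```

```bash
python3 - <<'E'
from h import *
w,c,uv=look("ws3");print(ctrl.state()["wrist_force"])
E
```

```text
tcp [ 0.6486 -0.0627  0.2236] [3.128 0.007 1.568] t 9.3 w 0.029177319309148356
[ 0.7582981  -0.01594225 -0.64581081]
```

View pics/ws3.png

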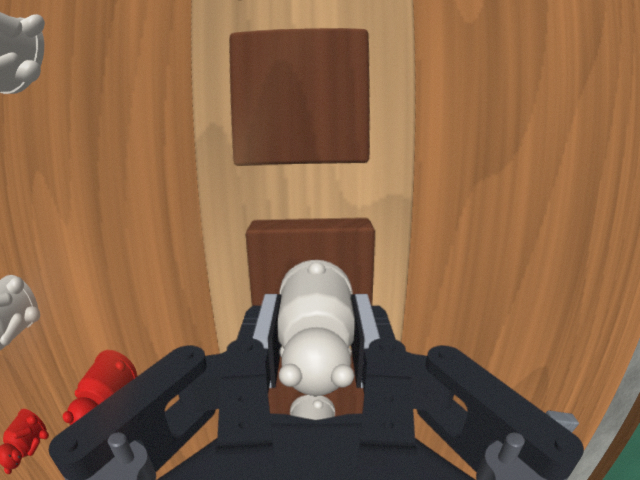

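>>> {"api": "send_rows", "payload": {"series": [[-0.2,0,0,0.4,0.8,0,2.3],[-0.2,0,-0.2,0.4,0.8,0,2.3],[-0.2,0,-0.2,0.4,0.8,0,2.3],[-0.2,0,-0.2,0.4,0.8,0,4],[-0.2,0,-0.2,0.4,0.8,0,5.5],[-0.2,0,-0.2,0.4,0.8,0,6.5],[-0.2,0,0.5,0.4,0.8,0,6.5],[-0.2,0,3.5,0.4,0.8,0,6.5],[-0.2,0,7.5,0.4,0.8,0,6.5],[-0.2,0,11.5,0.4,0.8,0,6.5],[-3,0,14,0.4,0.8,-5,6.5],[-6,-1,14.5,0.4,0.8,-11,6.5]]}}

```text
t: 10.35
tcp_pos: [0.5904, -0.0719, 0.3747]
ee_rot: [3.132, 0.001, 1.374]
wrist_force: [-0.4, -0.5, -0.6]
gripper_width: 0.0648
```

>>> {"api": "send_rows", "payload": {"series": [[-3,-0.5,0,0,0,-7,7.5],[-6,-0.8,0,0,0,-14,7.5],[-10,-1,0,0,0,-21,7.5],[-13,-1.5,0,0,0,-28,7.5],[-16,-2,0,0,0,-35,7.5],[-16,-2,0,0,0,-42,7.5],[-16,-2,0,0,0,-49,7.5],[-16,-2,0,0,0,-56,7.5],[-16,-2,0,0,0,-63,7.5],[-16,-2,0,0,0,-64,7.5]]}}

```text
t: 11.18
tcp_pos: [0.4303, -0.0919, 0.3753]
ee_rot: [3.132, 0.0, 0.252]
wrist_force: [-0.1, 0.8, 0.1]
gripper_width: 0.0746
```

```bash
python3 - <<'E'
from h import *
w,c,uv=look("wp")
P=w[near(w,[.428,-.093],.045)&(w[:,2]>.004)&(w[:,2]<.095)]
print(len(P),P.max(0),P.min(0),fit(P,.08,.02))
E
```

```text
tcp [ 0.4303 -0.0919  0.3753] [3.132 0.    0.252] t 11.1833 w 0.07455084231599994
2249 [ 0.45664231 -0.07015967  0.08080408] [ 0.41432503 -0.11323146  0.00406402] (array([ 0.42931205, -0.09302897]), 336, np.float64(18.34977695311773), np.int64(108))
```

View pics/wp.png

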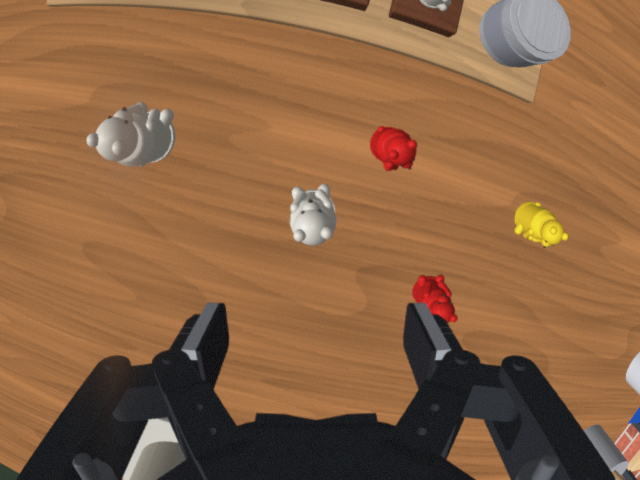

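>>> {"api": "send_rows", "payload": {"series": [[-0.2,-0.1,-3,0,0,0,6.8],[-0.2,-0.1,-6.5,0,0,0,6.8],[-0.2,-0.1,-10,0,0,0,6.8],[-0.2,-0.1,-13.5,0,0,0,6.8],[-0.2,-0.1,-16.5,0,0,0,6.8],[-0.2,-0.1,-18.1,0,0,0,6.8],[-0.2,-0.1,-18.1,0,0,0,6.8],[-0.2,-0.1,-18.1,0,0,0,5],[-0.2,-0.1,-18.1,0,0,0,4],[-0.2,-0.1,-18.1,0,0,0,3],[-0.2,-0.1,-18.1,0,0,0,3],[-0.2,-0.1,-18.1,0,0,0,3]]}}

```text
t: 12.23
tcp_pos: [0.4288, -0.0929, 0.1958]
ee_rot: [3.131, -0.002, 0.257]
wrist_force: [-1.4, 2.7, 8.9]
gripper_width: 0.0379
```

>>> {"api": "send_rows", "payload": {"series": [[0,0,0,0,0,0,3],[0,0,0,0,0,0,3]]}}

```text
t: 12.4
tcp_pos: [0.4293, -0.093, 0.1968]
ee_rot: [3.13, -0.004, 0.257]
wrist_force: [-0.6, 0.3, -2.4]
gripper_width: 0.0376
```

>>> {"api": "send_rows", "payload": {"series": [[0,0,2,0,0,0,3],[0,0,5.5,0,0,5,3],[0,0,9,0,0,12,3],[2,1,12.5,0,0,19,3],[5,2.5,15.5,0,0,26,3],[8,4,15.5,0,0,33,3],[11,6,15.5,0,0,40,3],[14,8,15.5,0,0,47,3],[17,9.5,15.5,0,0,54,3],[20,11,15.5,0,0,61,3],[21.2,11.9,15.5,0,0,68,3],[21.2,11.9,15.5,0,0,75,3]]}}

```text
t: 13.4
tcp_pos: [0.6437, 0.0279, 0.3519]
ee_rot: [3.127, -0.005, 1.575]
wrist_force: [-1.1, 0.3, -3.2]
gripper_width: 0.0375
```

>>> {"api": "send_rows", "payload": {"series": [[-0.1,-0.1,-2,0,0.2,0,3],[-0.1,-0.1,-5,0,0.2,0,3],[-0.1,-0.1,-8,0,0.2,0,3],[-0.1,-0.1,-10,0,0.2,0,3],[-0.1,-0.1,-11.6,0,0.2,0,3],[-0.1,-0.1,-12,0,0.2,0,3],[-0.1,-0.1,-12.1,0,0.2,0,3],[-0.1,-0.1,-12.1,0,0.2,0,3],[-0.1,-0.1,-12.1,0,0.2,0,3]]}}

```text
t: 14.15
tcp_pos: [0.6433, 0.0269, 0.2323]
ee_rot: [3.128, -0.005, 1.575]
wrist_force: [-0.1, 0.3, -3.1]
gripper_width: 0.0377
```

```bash
python3 - <<'E'
from h import *
w,c,uv=look("wp3");print(ctrl.state()["wrist_force"])
E
```

```text
tcp [0.6433 0.0269 0.2323] [ 3.128 -0.005  1.575] t 14.15 w 0.037721586025129324
[-0.11747151  0.8783213  -2.92806866]
```

View pics/wp3.png

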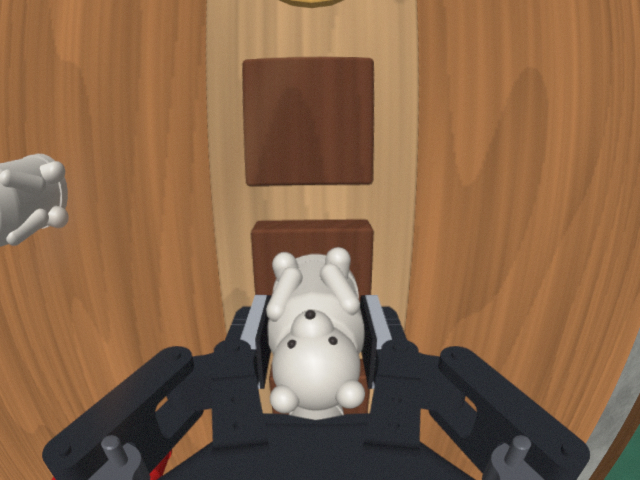

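>>> {"api": "send_rows", "payload": {"series": [[-0.1,-0.1,-0.2,0,0,0,3],[-0.1,-0.1,-0.35,0,0,0,3],[-0.1,-0.1,-0.35,0,0,0,3],[-0.1,-0.1,-0.35,0,0,0,5],[-0.1,-0.1,-0.35,0,0,0,6.5],[-0.1,-0.1,-0.35,0,0,0,7.5],[-0.1,-0.1,0.5,-0.3,0.8,0,7.5],[-0.1,-0.1,3.5,-0.3,0.8,0,7.5],[-0.1,-0.1,7.5,-0.3,0.8,0,7.5],[-0.1,-0.1,11.5,-0.3,0.8,0,7.5],[-3,0,14.5,-0.3,0.8,-6,8],[-6,1,14.5,-0.3,0.8,-13,8]]}}

```text
t: 15.2
tcp_pos: [0.5857, 0.0362, 0.3844]
ee_rot: [3.128, -0.001, 1.342]
wrist_force: [1.0, 0.2, 0.2]
gripper_width: 0.08
```

>>> {"api": "send_rows", "payload": {"series": [[-3,1,0,0,0.3,-7,8],[-6,2,0,0,0.3,-14,8],[-9,3,0,0,0.3,-21,8],[-12,4,0,0,0.3,-28,8],[-12,4,0,0,0.3,-35,8],[-12,4,0,0,0.3,-42,8],[-12,4,0,0,0.3,-49,8],[-12,4,0,0,0.3,-56,8],[-12,4,0,0,0.3,-63,8],[-12,4,0,0,0.3,-70,8],[-12,4,0,0,0.3,-70,8]]}}

```text
t: 16.12
tcp_pos: [0.4658, 0.0762, 0.3848]
ee_rot: [3.132, 0.002, 0.116]
wrist_force: [0.3, 0.1, 0.7]
gripper_width: 0.08
```

```bash
python3 - <<'E'
from h import *
w,c,uv=look("wr")
P=w[near(w,[.4636,.0767],.05)&(w[:,2]>.004)&(w[:,2]<.11)]
print(len(P),P.max(0),P.min(0),fit(P,.095,.02375))
E
```

```text
tcp [0.4658 0.0762 0.3848] [3.132e+00 2.000e-03 1.160e-01] t 16.1167 w 0.08003882196779441
3146 [0.49421555 0.10161539 0.09581404] [0.44880404 0.05360658 0.00409508] (array([0.46557515, 0.07628458]), 433, np.float64(-3.104200452609511), np.int64(141))
```

View pics/wr.png

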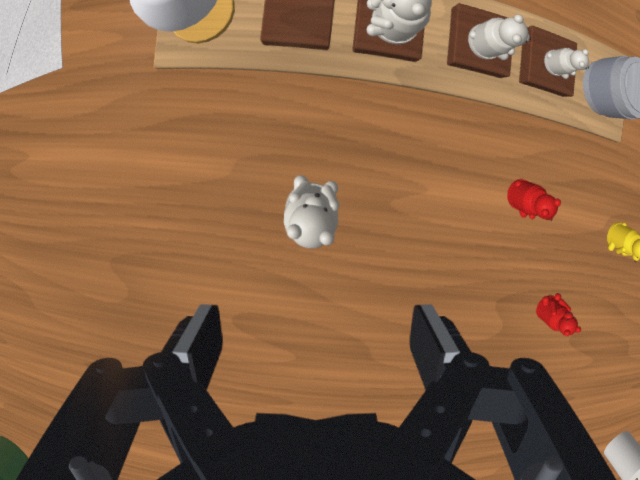

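>>> {"api": "send_rows", "payload": {"series": [[-0.1,0,-3,0,0.3,-5,8],[-0.1,0,-6.5,0,0.3,-5,8],[-0.1,0,-10,0,0.3,-5,8],[-0.1,0,-13.5,0,0.3,-5,8],[-0.1,0,-16.5,0,0.3,-5,8],[-0.1,0,-18.3,0,0.3,-5,8],[-0.1,0,-18.3,0,0.3,-5,7],[-0.1,0,-18.3,0,0.3,-5,6],[-0.1,0,-18.3,0,0.3,-5,4.8],[-0.1,0,-18.3,0,0.3,-5,3.7],[-0.1,0,-18.3,0,0.3,-5,3.7],[-0.1,0,-18.3,0,0.3,-5,3.7]]}}

```text
t: 17.17
tcp_pos: [0.4654, 0.0764, 0.2034]
ee_rot: [3.133, 0.004, 0.036]
wrist_force: [-1.9, 0.8, 8.5]
gripper_width: 0.045
```

>>> {"api": "send_rows", "payload": {"series": [[0,0,0,0,0,0,3.7],[0,0,0,0,0,0,3.7]]}}

```text
t: 17.33
tcp_pos: [0.4658, 0.0764, 0.2043]
ee_rot: [3.133, 0.002, 0.036]
wrist_force: [-0.3, -0.4, -2.3]
gripper_width: 0.0449
```

>>> {"api": "send_rows", "payload": {"series": [[0,0,2,0,0,4,3.7],[0,0,5.5,0,0,11,3.7],[0,0,9,0,0,18,3.7],[0,0,12.5,0,0,25,3.7],[2,0.3,15.5,0,0,32,3.7],[5,1,15.5,0,0,39,3.7],[8,1.5,15.5,0,0,46,3.7],[11,2,15.5,0,0,53,3.7],[14,2.5,15.5,0,0,60,3.7],[16,3,15.5,0,0,67,3.7],[17.5,3,15.5,0,0,74,3.7],[17.5,3,15.5,0,0,81,3.7]]}}

```text
t: 18.33
tcp_pos: [0.6432, 0.1065, 0.3592]
ee_rot: [3.13, 0.002, 1.456]
wrist_force: [0.1, 0.4, -1.6]
gripper_width: 0.045
```

>>> {"api": "send_rows", "payload": {"series": [[-0.2,0,-1,0,0,5,3.7],[-0.2,0,-4,0,0,6,3.7],[-0.2,0,-7,0,0,6,3.7],[-0.2,0,-9.5,0,0,6,3.7],[-0.2,0,-11.3,0,0,6,3.7],[-0.2,0,-11.8,0,0,6,3.7],[-0.2,0,-12,0,0,6,3.7],[-0.2,0,-12,0,0,6,3.7],[-0.2,0,-12,0,0,6,3.7]]}}

```text
t: 19.08
tcp_pos: [0.6418, 0.1066, 0.2406]
ee_rot: [3.128, 0.001, 1.561]
wrist_force: [0.5, -0.5, -2.6]
gripper_width: 0.0452
```

```bash
python3 - <<'E'
from h import *
w,c,uv=look("wr3");print(ctrl.state()["wrist_force"])
E
```

```text
tcp [0.6418 0.1066 0.2406] [3.128e+00 1.000e-03 1.561e+00] t 19.0833 w 0.045185202908559374
[ 0.83743666  0.38509686 -2.29277115]
```

View pics/wr3.png

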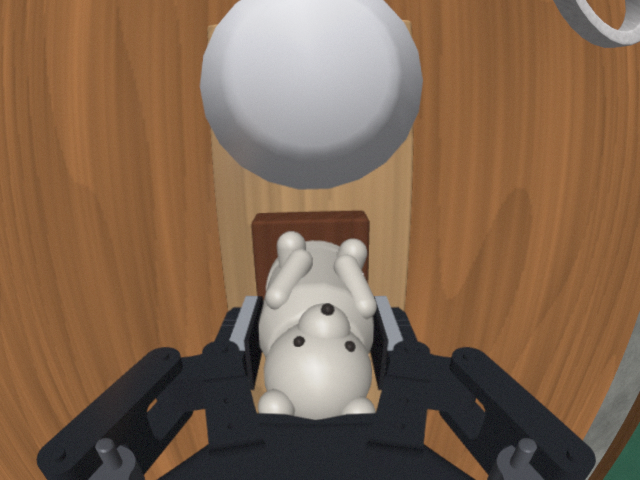

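>>> {"api": "send_rows", "payload": {"series": [[-0.2,0,-0.2,0,0,0,3.7],[-0.2,0,-0.4,0,0,0,3.7],[-0.2,0,-0.4,0,0,0,3.7],[-0.2,0,-0.4,0,0,0,5.5],[-0.2,0,-0.4,0,0,0,7],[-0.2,0,-0.4,0,0,0,8],[-0.2,0,0.5,0,0,0,8],[-0.2,0,3.5,0,0,0,8],[-0.2,0,7.5,0,0,0,8],[-0.2,0,11.5,0,0,0,8],[-3,0,14.5,0,0,0,8],[-7,0,14.5,0,0,0,8]]}}

```text
t: 20.13
tcp_pos: [0.5753, 0.1069, 0.3937]
ee_rot: [3.113, -0.001, 1.561]
wrist_force: [0.9, 0.8, 0.2]
gripper_width: 0.0801
```

>>> {"api": "send_rows", "payload": {"series": [[-4,0,1,0,0,0,8],[-8,0,1,0,0,0,8],[-12,0,1,0,0,0,8],[-16,0,1,0,0,0,8],[-18,0,1,0,0,0,8],[-18,0,1,0,0,0,8]]}}

```text
t: 20.63
tcp_pos: [0.391, 0.1065, 0.404]
ee_rot: [3.115, -0.001, 1.561]
wrist_force: [-0.5, 0.6, -0.0]
gripper_width: 0.08
```

```bash
python3 - <<'E'
from h import *
B=dict(r=(.641,.106,.095),p=(.6425,.026,.08),s=(.647,-.063,.065),q=(.649,-.142,.05))
C={n:cloud(n) for n in("scene","top")}
p,d=ctrl.grab_frame("scene");cv2.imwrite("pics/end.png",p[...,::-1])
for n in C:
  w=C[n][0].copy();w[:,2]-=.032
  for k,(x,y,h) in B.items():
    P=w[near(w,[x,y],.036)&(w[:,2]>.004)&(w[:,2]<.12)]
    if len(P)>20: c,N,_,_=fit(P,h,h/4);print(n,k,"top",P[:,2].max().round(3),(c-[x,y]).round(4),N)
w,c,uv=C["scene"]
m=(abs(w[:,2]-.032)<.006)&(c[:,0]<130)&(w[:,0]>.58)&(w[:,0]<.71)
for k,(x,y,h) in B.items():
    q=w[m&(abs(w[:,1]-y)<.038)&(c[:,0]>c[:,2]*1.5)]
    print(k,len(q),((np.percentile(q,1,0)+np.percentile(q,99,0))/2).round(4),np.ptp(q,0).round(3))
E
```

```text
scene r top 0.095 [-0.0007 -0.0021] 359
scene p top 0.081 [ 0.0002 -0.0021] 233
scene s top 0.066 [-0.0027 -0.0007] 179
scene q top 0.051 [-0.0025 -0.0021] 96
top r top 0.098 [0.0022 0.0013] 125
top p top 0.085 [0.0026 0.0025] 92
top s top 0.067 [0.0002 0.0026] 60
top q top 0.053 [0.0005 0.0009] 34
r 326 [0.6426 0.1053 0.0298] [0.058 0.059 0.008]
p 504 [0.6449 0.0248 0.03  ] [0.059 0.059 0.008]
s 768 [ 0.6497 -0.0639  0.0302] [0.058 0.059 0.008]
q 1032 [ 0.651  -0.1438  0.0303] [0.059 0.059 0.008]
```

View pics/end.png

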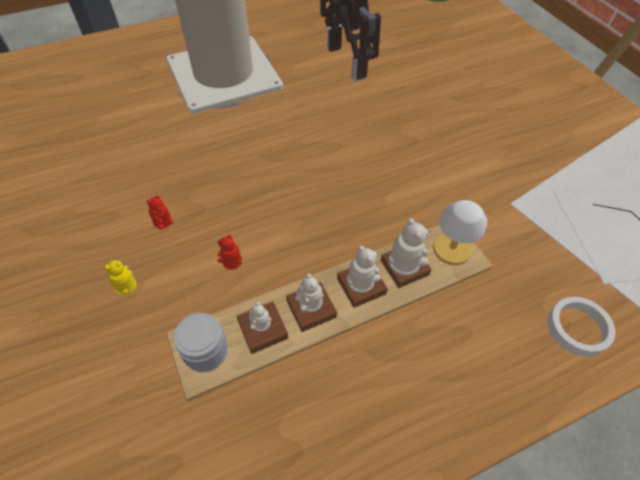

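```bash
python3 -c "
from station import ctrl
print(ctrl.sign_off())"
```

```text
the job is handed in; nothing more can be done
None
```

The four white bears now stand upright on the blocks in height order. From lamp to tin they are bear_r (95 mm), bear_p (80 mm), bear_s (65 mm) and bear_q (50 mm). The job was handed in at about 21 s, against the 109 s limit.

- **Heights:** the scene camera puts the bear tops at 95, 81, 66 and 51 mm above the blocks, which matches the sizes given. The top camera reads 2–5 mm higher on each.
- **Centring:** the bears sit within about 3 mm of the block middles by the top camera. By the scene camera they are up to about 5 mm off, with bear_s and bear_q the farthest, toward the robot. The two cameras disagree by 2–5 mm, so I can't place them more exactly than that.
- **Everything else:** in the last picture the lamp, the tin and the red and yellow look-alikes stand where they were, and the gripper is clear of everything. I checked these by eye only.
- **Forces:** the wrist force stayed under about 9 N in the readings at the end of each move.

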